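Take the collared tube feeder out of the rack and tip it over the tray

ROBOT

A 6-joint arm with a two-finger parallel gripper is mounted at the origin on the work surface. World frame = base frame: x ahead of the robot, y to its left, z up, the work surface at z = 0. Lengths are in mm, angles in rad, forces in N, time in s.
With the tool pointing down it reaches from about 275 to 1000 mm from the base axis. Payload 8.4 kg.
Tool frame: the origin (TCP) lies at the centre of the arm's flange, where the gripper is bolted on; the fingertips stand 173 mm ahead of it and the grasp point (between the pads) lies 155 mm ahead of it; z points along the fingers, y is the direction in which the jaws open and shut (so a half turn about z gives the same grasp; the last joint's range is limited). The gripper opens to 85 mm and grips with 20 to 120 N. Pads are 22 mm wide; open, the fingers measure 114 mm over their backs; the gripper's body (76 mm by 85 mm) begins 54 mm behind the grasp point. The pads swing forward as they close: fully open they stand 13 mm farther back than shut.
Start: joints at [1.104, 0.353, 1.633, -0, 1.155, -0.002], TCP at [280.152, 558.699, 404.681] pointing down, gripper open.
Joint ranges: [-2.63, 2.63], [-0.92, 2.1], [0.06, 2.66], [-1.3, 4.44], [0, 2.69], [-3.02, 3.02]. Speed limits (rad/s): [2.22, 2.22, 2.79, 3.14, 3.14, 3.14].

INTERFACE

Orientations are given as [roll, pitch, yaw] about the fixed x, y, z axes, in that order (R = Rz(yaw) Ry(pitch) Rx(roll)).
In Python, from rig import sense, grab_frame, camera_model, sign_off gives the robot as it stands. The module is installed in compiled form; this text tells all that it offers.
- The arm moves only by the tool step_arm, never from a script. Its argument "commands" is a list of rows, each a list of 3 entries, a list of its own where there are three numbers: the shift along the tool's x, y, z in mm, then the turn about the tool's z in rad, then the opening, from 0 (shut) to 1 (fully open). A call has 1 to 20 rows; each row shifts and turns the pose as measured when the row begins, along the tool's axes as they then stand; what a row does not reach is not made up. A row lasts 1/8 s, in which the tool goes at most 62.5 mm and 10.7 degrees, less where a joint would pass 70% of its speed; a pose out of reach is approached as far as the arm can. A call with a gripper value outside its range is refused whole. The fingers move at their own pace and stop on an object; "force" is the grip in N (left out, the last holds). Time passes only in rows, so rows that do not move let the fingers close. It gives the time, the measured TCP pose, the force and the opening at its end, in the units of the state.
- sense(): the state, without advancing time (a new reading comes with each control period).
- grab_frame(name): name is "side" or "top"; returns the picture (384x512x3 uint8, blue, green, red); there is no depth.
- camera_model(name): a dict with "fx", "fy", "cx", "cy" (pixels), "dist" ([k1, k2, p1, p2, k3] as OpenCV has them; the pictures are not rectified), "R" (3x3) and "t" (3): a world point X has camera coordinates R X + t. Camera axes: x right, y down, z forward; pixel columns grow to the right and rows downward; lengths in mm; the calibration is good to about 2 mm. A picture is of the moment at which its call begins. camera_model takes no time and is no camera call.
- sign_off(): hands the job in, once; it reports no verdict.
The state is a dict: "clock": time; "qpos": joint angles; "qvel": joint speeds; "joint_efforts": joint torques, N m; "eef_pos": TCP position; "tcp_rot": TCP orientation; "contact_force": force on the tool from outside, world axes, zero at the start; "wrist_torque": the same for the moment, N m; "opening": opening from 0.0 (shut) to 1.0 (fully open).
Only numpy, scipy, OpenCV 4.12 (cv2) and the standard library are available. Lean on these libraries where they do the work, as an engineer would, in place of code of your own. Each camera call takes 0.05 s, during which the arm holds its last target. There are 200 camera calls.

TASK

One of the four tube feeders in the rack still wears its loose steel rain collar: lift the collar up off the feeder's neck and lay it flat on the floor of the white tray without dropping it. Then draw that feeder up out of its slot and tip it over onto its side, lying about level, so that old husks could fall from its ports, with its middle over the tray and at least 15 cm above the table. Finish still holding it there in the air, touching nothing but the gripper, and leave the other feeders and all other things where they are.

Things in the scene. Friction and masses are not known exactly. Their poses are not given: they have to be found in the camera images.
- feeder: the feeder with the collar, 0.3 kg, balance point about 100 mm up, upright, loose in its slot. Origin: centre of underside; z up its axis. Steel foot 54 mm wide to z 20 mm, clear round tube and steel cap 50 mm wide, cap from 140 to 160 mm, neck post 24 mm wide to the top at 184 mm; grip below the cap. Wooden perch rod, 8 mm thick, along x at z 75 mm, reaching 54 mm either way, within 15 deg of the rack's x
- feeder_mid (a point): point on that feeder's axis at half its length, 92 mm from its underside
- collar: plain steel rain collar, 0.12 kg, loose on the feeder's neck, resting on its cap (160 mm above the feeder's underside). Origin: centre of its underside, z up. Flat disc 96 mm wide, 4 mm thick, with an upright round sleeve on it, 44 mm wide outside, from z 4 to 26 mm, to grip it by; bore 32 mm. The neck ends 2 mm below the sleeve's top
- rack: galvanised steel rack, fixed, 110 x 400 x 63 mm (x, y, z), long side across the robot's front. Origin: centre of underside, z up. Feeders stand on its 8 mm floor plate, each in one of four 62 x 62 mm slots in the top plate (z 57 to 63 mm), slot centres at x 0, y -157.5, -52.5, 52.5 and 157.5 mm
- tray: white plastic tray, fixed, open, 400 x 280 mm (x, y), rim 40 mm high, walls and floor 5 mm thick. Origin: centre of its underside, z up. Its half nearer to the robot (-x) is empty; dustpan, cup and canister stand in the other half
- spare_a: another feeder, same shape, without a collar, in another slot; leave it
- spare_b: another feeder, same shape, without a collar, in another slot; leave it
- spare_c: another feeder, same shape, without a collar, in another slot; leave it
- canister: closed yellow tin canister, 76 mm in diameter, 103 mm high, in the tray; origin at the centre of its underside, z up; leave it
- cup: steel measuring cup, 68 mm in diameter, 60 mm high, handle at +y, in the tray; origin at the centre of its underside, z up; leave it
- dustpan: bamboo dustpan lying in the tray, 150 x 130 mm, walls 35 to 45 mm high, with an upright handle 20 mm thick at its +x wall, 129 mm high; origin at the centre of its underside; leave it
- brush: hand brush lying on the table at the robot's left, under 60 mm high; leave it
Not all that is in view belongs to the job. Leave any purple look-alike of the dustpan alone.

How it is judged:
By the outcome, as a careful person would: the job done as asked, in the order asked, and still so for the second after the job is handed in, while the arm keeps its last pose, push and grip.
It also fails if it takes over 61 s, if anything falls off the work surface, if the arm or the gripper's body presses on something with over 40 N, if the wrist force passes 120 N, or if a joint passes its speed limit or range.

## Working session

There is one attempt and no reset: what is moved stays moved. The work goes in short steps, Python scripts to look and compute and a tool call to move; the robot and the scene stay as the last step left them, time stands still between calls to the robot, and variables do not carry over. Pictures are saved under pics/ and viewed, about 8 in all and at most 12, crops included, and the job is handed in when it is done.

Besides the shell and the picture viewer there is one more tool, called after "Request:" in YAML: its name, and indented under it one key for each argument. step_arm: Moves the arm, as the interface text tells. Its arguments: {"type":"object","properties":{"commands":{"type":"array","items":{"type":"array"}},"force":{"type":"number"}},"required":["commands"]}

```bash
mkdir -p pics
python3 - <<'E'
from rig import *
import cv2,numpy as np
s=sense();print({k:np.round(v,3).tolist() for k,v in s.items()})
for n in("top","side"):
    im=grab_frame(n);cv2.imwrite(f"pics/{n}0.png",im)
    c=camera_model(n);print(n,{k:np.round(v,3).tolist() for k,v in c.items()}, (-np.array(c["R"]).T@np.array(c["t"])).round())
a=np.hstack([cv2.imread("pics/top0.png"),cv2.imread("pics/side0.png")])
E
```

```text
{'clock': 0.0, 'qpos': [1.104, 0.354, 1.634, -0.0, 1.155, -0.002], 'qvel': [-0.001, 0.001, -0.001, 0.002, -0.001, -0.001], 'joint_efforts': [0.002, -60.524, -34.205, 0.0, 0.009, 0.0], 'eef_pos': [280.032, 558.474, 403.949], 'tcp_rot': [-3.14, 0.0, 2.677], 'contact_force': [-0.64, -0.226, -0.101], 'wrist_torque': [-0.037, -0.006, 0.032], 'opening': 0.997}
top {'fx': 428.556, 'fy': 428.556, 'cx': 252.5, 'cy': 189.519, 'dist': [-0.093, 0.0, 0.0, 0.0, 0.0], 'R': [[0.009, -1.0, 0.003], [-0.984, -0.009, -0.176], [0.176, -0.002, -0.984]], 't': [14.01, 536.242, 1390.46]} [ 284.   21. 1463.]
side {'fx': 456.898, 'fy': 456.898, 'cx': 260.002, 'cy': 199.671, 'dist': [0.04, 0.0, 0.0, 0.0, 0.0], 'R': [[-0.9, 0.435, -0.02], [0.323, 0.636, -0.701], [-0.292, -0.637, -0.713]], 't': [442.089, -79.075, 1543.666]} [ 874.  842. 1054.]
```

View pics/top0.png

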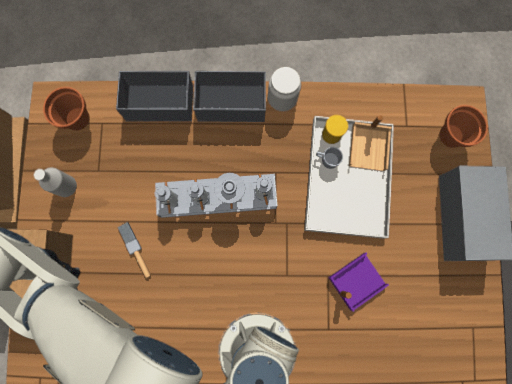

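View pics/side0.png

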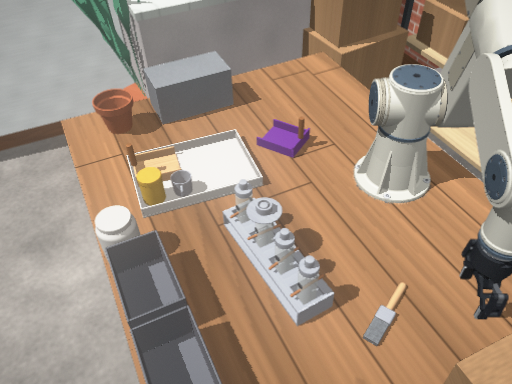

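The collar is a pale disc around the third feeder from the left in the top view (229,188). In the side view it is at (264,208). The other three candidates, top (163,196), (197,190) and (265,187), show only caps and necks. I'll enlarge that area to confirm and measure it.

```bash
cat > h.py <<'E'
from rig import *
import cv2,numpy as np
def ray(n,uv):
    c=camera_model(n);K=np.array([[c["fx"],0,c["cx"]],[0,c["fy"],c["cy"]],[0,0,1]])
    p=cv2.undistortPoints(np.array(uv,float).reshape(-1,1,2),K,np.array(c["dist"],float)).reshape(-1,2)
    R=np.array(c["R"]);t=np.array(c["t"])
    return -R.T@t,np.c_[p,np.ones(len(p))]@R
def plane(n,uv,z):
    o,d=ray(n,uv);return o+d*((z-o[2])/d[:,2])[:,None]
def proj(n,X):
    c=camera_model(n);K=np.array([[c["fx"],0,c["cx"]],[0,c["fy"],c["cy"]],[0,0,1]])
    return cv2.projectPoints(np.array(X,float).reshape(-1,1,3),cv2.Rodrigues(np.array(c["R"]))[0],np.array(c["t"],float),K,np.array(c["dist"],float))[0].reshape(-1,2)
E
python3 - <<'E'
from h import *
t=cv2.imread("pics/top0.png");s=cv2.imread("pics/side0.png")
a=cv2.resize(t[165:225,150:285],None,fx=5.5,fy=5.5,interpolation=cv2.INTER_CUBIC)[:, :742]
b=cv2.resize(s[170:325,215:340],None,fx=1.7,fy=1.7,interpolation=cv2.INTER_CUBIC)
b2=cv2.resize(t[105:245,300:400],None,fx=1.88,fy=1.88,interpolation=cv2.INTER_CUBIC)
o=np.zeros((600,742,3),np.uint8);o[:a.shape[0],:a.shape[1]]=a;o[332:332+b.shape[0],:b.shape[1]]=b;o[332:332+b2.shape[0],300:300+b2.shape[1]]=b2
cv2.imwrite("pics/c1.png",o)
# tray: white mask
hsv=cv2.cvtColor(t,cv2.COLOR_BGR2HSV)
m=((hsv[...,1]<40)&(hsv[...,2]>170)).astype(np.uint8);m[:, :300]=0;m[:,410:]=0;m[:105]=0;m[250:]=0
c=max(cv2.findContours(m,0,2)[0],key=cv2.contourArea);bx=cv2.boxPoints(cv2.minAreaRect(c));print("tray px",bx.round(1).tolist(),plane("top",bx,40).round().tolist())
# rack: grey
m=((hsv[...,1]<60)&(hsv[...,2]>90)).astype(np.uint8);m[:, :150]=0;m[:,282:]=0;m[:165]=0;m[225:]=0
m=cv2.morphologyEx(m,3,np.ones((5,5)))
c=max(cv2.findContours(m,0,2)[0],key=cv2.contourArea);bx=cv2.boxPoints(cv2.minAreaRect(c));P=plane("top",bx,63);print("rack px",bx.round(1).tolist(),P.round().tolist(),np.linalg.norm(np.diff(P,axis=0),axis=1))
E
```

```text
tray px [[305.3999938964844, 230.6999969482422], [314.6000061035156, 115.5999984741211], [397.0, 122.19999694824219], [387.79998779296875, 237.1999969482422]] [[400.0, -158.0, 40.0], [802.0, -196.0, 40.0], [783.0, -488.0, 40.0], [380.0, -435.0, 40.0]]
rack px [[153.39999389648438, 178.39999389648438], [274.29998779296875, 169.1999969482422], [277.29998779296875, 208.39999389648438], [156.3000030517578, 217.60000610351562]] [[568.0, 351.0, 63.0], [603.0, -54.0, 63.0], [471.0, -63.0, 63.0], [436.0, 335.0, 63.0]] [406.33966426 132.57723621 399.78286196]
```

View pics/c1.png

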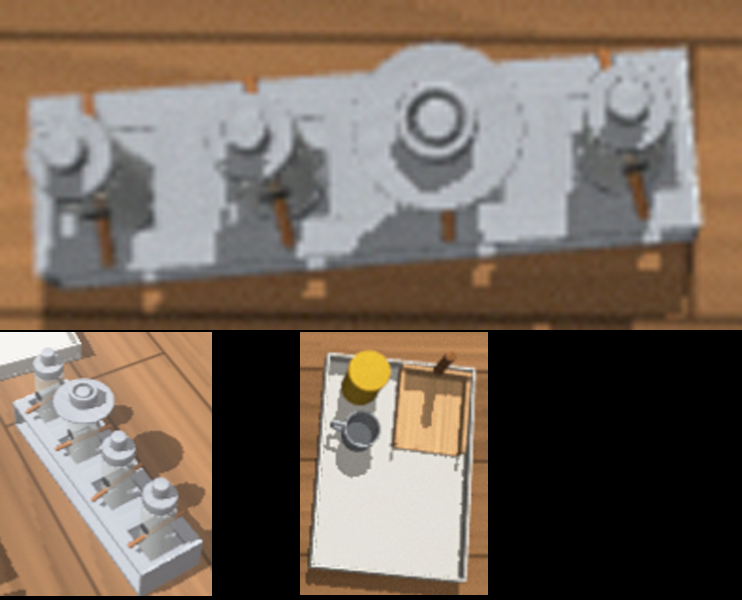

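The crop confirms it. Only the feeder at top (229.6,186.5) has the disc and the sleeve ring around its neck. Its rod's near end shows at about (231.6,208). Next I'll measure exactly.

Run:
```python
from h import *
t=cv2.imread("pics/top0.png");s=cv2.imread("pics/side0.png")
def up(im,x0,x1,y0,y1,k=8): return cv2.resize(im[y0:y1,x0:x1],None,fx=k,fy=k,interpolation=cv2.INTER_CUBIC)
cr=lambda x,y:(150+(x+.5)/5.5-.5,165+(y+.5)/5.5-.5)
R4=np.array([cr(30,97),cr(688,47),cr(699,226),cr(42,270)]);P=plane("top",R4,63)
print("rack",P.round().tolist(),np.linalg.norm(np.diff(P,axis=0),axis=1).round(),"ctr",P.mean(0).round(1))
# dark ring
u=cv2.cvtColor(up(t,215,245,172,202),6);ys,xs=np.mgrid[:u.shape[0],:u.shape[1]]
m=((u<125)&(np.hypot(xs-116,ys-116)<60)).astype(np.uint8)
for c in cv2.findContours(m,0,2)[0]:
    if cv2.contourArea(c)>200:
        (x,y),r=cv2.minEnclosingCircle(c);uv=((x+.5)/8-.5+215,(y+.5)/8-.5+172);print("ring",np.round(uv,2),"r mm",r/8*3.0,plane("top",uv,194).round(1))
tp=cr(436,118);sp=(264.4,205.3)
o1,d1=ray("top",tp);o2,d2=ray("side",sp);d1=d1[0];d2=d2[0]
k=np.linalg.lstsq(np.c_[d1,-d2],o2-o1,rcond=None)[0];print("tri",(o1+k[0]*d1).round(1),(o2+k[1]*d2).round(1),"side@194",plane("side",sp,194).round(1))
# rod (orange) in top and side near collar
for n,im,(x0,x1,y0,y1) in(("top",t,(222,240,200,212)),("side",s,(240,285,215,250))):
    h=cv2.cvtColor(im,cv2.COLOR_BGR2HSV);
    m=(h[...,1]>110)&(h[...,0]<14);mm=np.zeros_like(m);mm[y0:y1,x0:x1]=m[y0:y1,x0:x1]
    y,x=np.nonzero(mm);q=np.c_[x,y].astype(float)
    print(n,len(q),q[:40].astype(int).tolist() )
```

```text
rack [[555.0, 345.0, 63.0], [590.0, -55.0, 63.0], [480.0, -61.0, 63.0], [449.0, 333.0, 63.0]] [401. 110. 395.] ctr [518.5 140.4  63. ]
ring [229.88 190.69] r mm 17.32426643371582 [[505.7  87.2 194. ]]
ring [228.65 186.14] r mm 15.995943546295166 [[519.6  91.1 194. ]]
tri [520.8  90.7 189. ] [518.5  92.2 188.7] side@194 [[520.7  96.8 194. ]]
top 5 [[231, 204], [231, 205], [231, 206], [231, 207], [231, 208]]
side 15 [[278, 225], [253, 235], [254, 235], [255, 235], [251, 236], [252, 236], [253, 236], [254, 236], [249, 237], [250, 237], [251, 237], [252, 237], [248, 238], [249, 238], [250, 238]]
```

Run:
```python
from h import *
p=plane("top",[(231.3,203.5),(231.3,208.5)],83);q=plane("side",[(248,238.3),(278,225)],83)
print(p.round(1),q.round(1))
for tip in(p[1],q[0]):
    v=np.array([521,90])-tip[:2];print(np.linalg.norm(v),np.degrees(np.arctan2(v[1],v[0])))
```

```text
[[482.9  87.5  83. ]
 [466.5  87.2  83. ]] [[570.9  93.2  83. ]
 [474.8  87.2  83. ]]
54.559834217445825 2.8961089234353854
49.994537650508256 -176.3048399172489
```

Request:
step_arm:
  commands:
    - [[0,0,0],0.17,1]
    - [[0,0,0],0.17,1]
    - [[0,0,0],0.17,1]
    - [[0,0,0],0.17,1]
    - [[0,0,0],0.17,1]
    - [[0,0,0],0.17,1]

```text
clock: 0.85
eef_pos: [279.7, 557.7, 401.3]
tcp_rot: [-3.138, 0.006, 1.625]
contact_force: [-0.4, 0.7, -0.7]
opening: 1.001
```

Request:
step_arm:
  commands:
    - [[-53,24,0],0,1]
    - [[-53,24,0],0,1]
    - [[-53,24,0],0,1]
    - [[-53,24,0],0,1]
    - [[-53,24,0],0,1]
    - [[-53,24,0],0,1]
    - [[-53,24,0],0,1]
    - [[-53,22,0],0,1]
    - [[-53,22,0],0,1]

```text
clock: 1.98
eef_pos: [520.8, 81.4, 401.2]
tcp_rot: [-3.138, 0.006, 1.628]
contact_force: [0.5, 0.9, 0.1]
opening: 1.004
```

Request:
step_arm:
  commands:
    - [[9.5,-1,10],0,1]
    - [[0,0,20],0,1]
    - [[0,0,15],0,1]
    - [[0,0,8],0,1]
    - [[0,0,2],0,1]

```text
clock: 2.6
eef_pos: [519.5, 88.3, 343.2]
tcp_rot: [-3.136, 0.006, 1.623]
contact_force: [1.0, 0.5, 0.3]
opening: 0.999
```

Run:
```python
from h import *
t=grab_frame("top");s=grab_frame("side")
a=cv2.resize(t[150:225,190:270],None,fx=5,fy=5,interpolation=2);b=cv2.resize(s[140:260,210:330],None,fx=3.1,fy=3.1,interpolation=2)
o=np.zeros((380,800,3),np.uint8);o[:375,:400]=a;o[:372,410:782]=b;cv2.imwrite("pics/c2.png",o)
print(sense()["eef_pos"],sense()["tcp_rot"])
```

```text
[519.67978819  88.21315898 343.78410661] [-3.13683826  0.00615747  1.62291704]
```

View pics/c2.png

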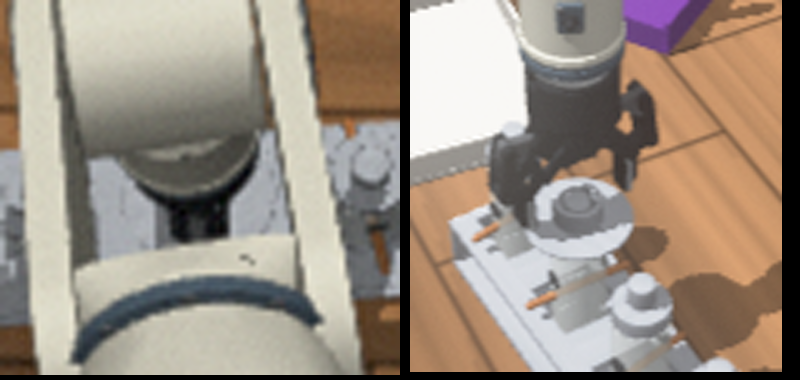

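Both fingers straddle the sleeve: tips at crop (520,218) and (628,187), sleeve at (578,203), midway between them. Closing now.

Request:
step_arm:
  commands:
    - [[0,0,0],0,0.4]
    - [[0,0,0],0,0.2]
    - [[0,0,0],0,0]
    - [[0,0,0],0,0]
    - [[0,0,0],0,0]
    - [[0,0,0],0,0]
  force: 40

```text
clock: 3.45
eef_pos: [520.0, 88.4, 345.3]
tcp_rot: [-3.139, 0.006, 1.623]
contact_force: [-0.6, -0.1, -1.8]
opening: 0.505
```

Request:
step_arm:
  commands:
    - [[0,0,-5],0,0]
    - [[0,0,-10],0,0]
    - [[0,0,-15],0,0]
    - [[0,0,-25],0,0]
    - [[0,0,-30],0,0]
    - [[0,0,0],0,0]

```text
clock: 4.2
eef_pos: [520.4, 89.0, 436.7]
tcp_rot: [-3.141, 0.006, 1.623]
contact_force: [-0.6, -0.5, -1.2]
opening: 0.5
```

Request:
step_arm:
  commands:
    - [[-20,0,0],0,0]
    - [[-45,-6,0],0,0]
    - [[-50,-7,0],0,0]
    - [[-50,-7,0],0,0]
    - [[-50,-7,0],0,0]
    - [[-50,-7,0],0,0]
    - [[-50,-7,0],0,0]
    - [[-45,-7,0],0,0]
    - [[-30,-4,0],0,0]
    - [[-10,0,0],0,0]

```text
clock: 5.45
eef_pos: [486.4, -324.3, 433.8]
tcp_rot: [-3.138, 0.003, 1.626]
contact_force: [0.5, -0.1, -1.0]
opening: 0.506
```

Run:
```python
from h import *
t=grab_frame("top");s=grab_frame("side");st=sense();print(st["eef_pos"],st["tcp_rot"],st["opening"],st["contact_force"])
o=np.zeros((384,800,3),np.uint8);o[:,:300]=t[:,110:410];o[:384,310:800]=s[:,:490];cv2.imwrite("pics/c3.png",o)
```

```text
[ 486.70741892 -323.35396305  433.85636379] [-3.13766159e+00  2.44174406e-03  1.62645746e+00] 0.4999775773150656 [ 0.16028462  0.8168976  -2.20409931]
```

View pics/c3.png

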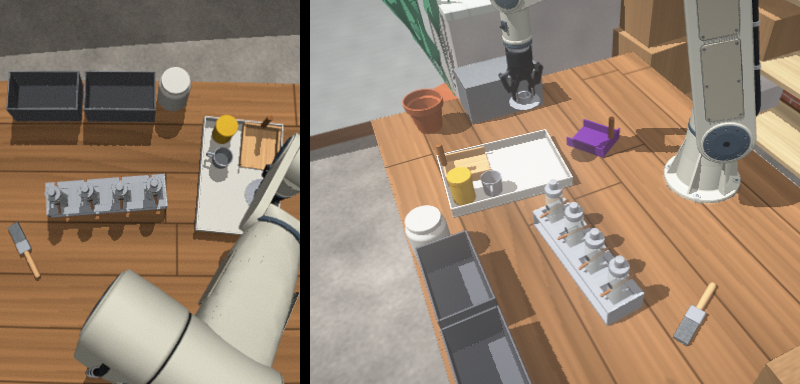

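The collar is held level in the gripper, at side pixel (525,100) in the picture, with all four feeders still in the rack. Top view puts it over the empty half of the tray. Lowering.

Request:
step_arm:
  commands:
    - [[0,0,30],0,0]
    - [[0,0,50],0,0]
    - [[0,0,50],0,0]
    - [[0,0,45],0,0]
    - [[0,0,30],0,0]
    - [[0,0,18],0,0]
    - [[0,0,8],0,0]
    - [[0,0,4],0,0]

```text
clock: 6.55
eef_pos: [489.3, -315.4, 194.7]
tcp_rot: [3.141, 0.002, 1.633]
contact_force: [0.2, -1.0, -1.0]
opening: 0.5
```

Request:
step_arm:
  commands:
    - [[0,0,5],0,0]
    - [[0,0,3],0,0]
    - [[0,0,2],0,0]
    - [[0,0,2],0,0]

```text
clock: 7.05
eef_pos: [490.3, -316.1, 184.4]
tcp_rot: [3.138, 0.005, 1.633]
contact_force: [0.8, -0.5, -1.2]
opening: 0.501
```

Request:
step_arm:
  commands:
    - [[0,0,1],0,0]
    - [[0,0,1],0,0]
    - [[0,0,1],0,0]

```text
clock: 7.42
eef_pos: [490.4, -316.3, 182.1]
tcp_rot: [3.138, 0.005, 1.633]
contact_force: [-5.0, 2.8, 18.6]
opening: 0.504
```

Request:
step_arm:
  commands:
    - [[0,0,-0.5],0,0]
    - [[0,0,0],0,0.6]
    - [[0,0,0],0,0.75]
    - [[0,0,0],0,1]
    - [[0,0,0],0,1]
    - [[0,0,-15],0,1]
    - [[0,0,-40],0,1]
    - [[0,0,-60],0,1]
    - [[0,0,-60],0,1]
    - [[0,0,-45],0,1]

```text
clock: 8.68
eef_pos: [488.5, -314.6, 409.5]
tcp_rot: [3.141, 0.002, 1.633]
contact_force: [0.3, -0.4, -0.7]
opening: 0.997
```

Run:
```python
from h import *
t=grab_frame("top");s=grab_frame("side");st=sense();print(st["eef_pos"],st["tcp_rot"])
cv2.imwrite("pics/t4.png",t);cv2.imwrite("pics/s4.png",s)
a=cv2.resize(t[165:225,150:285],None,fx=5.5,fy=5.5,interpolation=2)
b=cv2.resize(s[120:220,120:280],None,fx=2.6,fy=2.6,interpolation=2)
c=cv2.resize(s[170:270,225:335],None,fx=2.6,fy=2.6,interpolation=2)
o=np.zeros((595,760,3),np.uint8);o[:330,:742]=a[:,:742];o[332:592,:416]=b;o[332:592,430:716]=c;cv2.imwrite("pics/c4.png",o)
```

```text
[ 489.70338927 -315.36740419  412.68229671] [3.13523224 0.00683742 1.63277437]
```

View pics/c4.png

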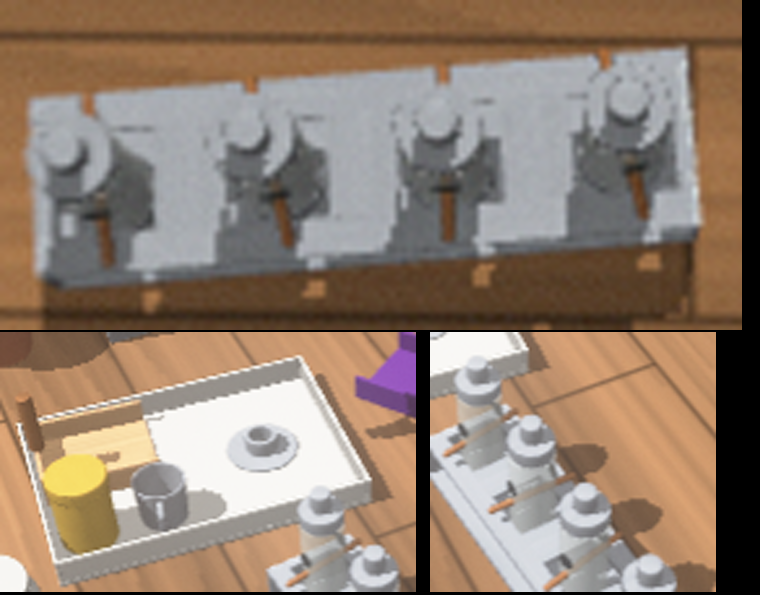

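The collar lies flat on the tray floor, at crop (262,445). The freed feeder's neck is at crop (438,118), which is top (229.2,186.1). I'll return to it.

Request:
step_arm:
  commands:
    - [[20,3,0],0,1]
    - [[50,7,0],0,1]
    - [[54,7,0],0,1]
    - [[54,7,0],0,1]
    - [[54,7,0],0,1]
    - [[54,7,0],0,1]
    - [[50,7,0],0,1]
    - [[35,5,0],0,1]
    - [[14,2,0],0,1]
    - [[0,0,0],0,1]

```text
clock: 10.02
eef_pos: [511.6, 90.9, 404.3]
tcp_rot: [-3.136, 0.004, 1.633]
contact_force: [-0.2, -0.4, -0.2]
opening: 1.001
```

Run:
```python
from h import *
st=sense();print(st["eef_pos"],st["tcp_rot"])
print(plane("top",(229.2,186.1),192))
from scipy.spatial.transform import Rotation as R
r=R.from_euler("xyz",st["tcp_rot"]).as_matrix();g=st["eef_pos"]+r[:,2]*155;print("gp",g,"shift tool",r.T@(np.array([519.2,90.2,145])-g))
```

```text
[511.62883725  90.89744704 404.25028712] [-3.13577939  0.00420981  1.63329654]
[[520.10924076  89.55769599 192.        ]]
gp [510.77030055  90.18993392 249.25427962] shift tool [-7.75744549e-02  9.01978884e+00  1.04204857e+02]
```

Request:
step_arm:
  commands:
    - [[0,9,5],0,1]
    - [[0,0,25],0,1]
    - [[0,0,35],0,1]
    - [[0,0,22],0,1]
    - [[0,0,10],0,1]
    - [[0,0,4],0,1]

```text
clock: 10.78
eef_pos: [522.7, 84.7, 299.4]
tcp_rot: [-3.137, 0.006, 1.626]
contact_force: [-0.3, -0.1, 0.5]
opening: 1.002
```

Request:
step_arm:
  commands:
    - [[6,-2,0],0,1]
    - [[0,0,0],0,1]

```text
clock: 11.02
eef_pos: [520.8, 90.5, 300.3]
tcp_rot: [-3.138, 0.005, 1.625]
contact_force: [-0.2, 0.0, 0.4]
opening: 1.0
```

```bash
python3 -c "
from rig import *
s=sense();print(s['eef_pos'],s['contact_force'])"
```

```text
[520.83864755  90.54196689 300.2943721 ] [-0.22099791  0.0444486   0.41961283]
```

Request:
step_arm:
  commands:
    - [[0,0,0],0,0.4]
    - [[0,0,0],0,0.2]
    - [[0,0,0],0,0]
    - [[0,0,0],0,0]
    - [[0,0,0],0,0]
    - [[0,0,0],0,0]
  force: 50

```text
clock: 11.78
eef_pos: [520.8, 90.9, 301.7]
tcp_rot: [-3.14, 0.005, 1.626]
contact_force: [-1.0, -0.4, 0.6]
opening: 0.574
```

Request:
step_arm:
  commands:
    - [[0,0,-8],0,0]
    - [[0,0,-20],0,0]
    - [[0,0,-25],0,0]
    - [[0,0,-25],0,0]
    - [[0,0,-15],0,0]
    - [[0,0,0],0,0]

```text
clock: 12.52
eef_pos: [520.4, 91.2, 397.3]
tcp_rot: [-3.137, 0.006, 1.626]
contact_force: [-0.1, -0.3, -4.5]
opening: 0.573
```

Request:
step_arm:
  commands:
    - [[0,-20,0],0,0]
    - [[0,-40,0],0,0]
    - [[0,-40,0],0,0]
    - [[0,-30,0],0,0]
    - [[0,-12,0],0,0]
    - [[0,0,0],0,0]
    - [[0,0,30],0,0]
    - [[0,0,40],0,0]
    - [[0,0,20],0,0]
    - [[0,0,5],0,0]
    - [[0,0,0],0,0]

```text
clock: 13.9
eef_pos: [379.3, 83.1, 296.3]
tcp_rot: [-3.138, 0.006, 1.625]
contact_force: [0.9, 0.3, -2.7]
opening: 0.572
```

Run:
```python
from h import *
t=grab_frame("top");s=grab_frame("side");st=sense();print(st["eef_pos"],st["tcp_rot"],st["contact_force"])
cv2.imwrite("pics/s5.png",s)
u,v=proj("side",[[370,85,90]])[0];u,v=int(u),int(v);print(u,v)
c=cv2.resize(s[max(0,v-75):v+75,max(0,u-90):u+90],None,fx=4,fy=4,interpolation=2);cv2.imwrite("pics/c5.png",c)
```

```text
[379.27533796  83.08885243 296.86559428] [-3.13963574  0.0054085   1.62546772] [-0.50456799  0.24124032 -4.57404649]
310 210
```

View pics/c5.png

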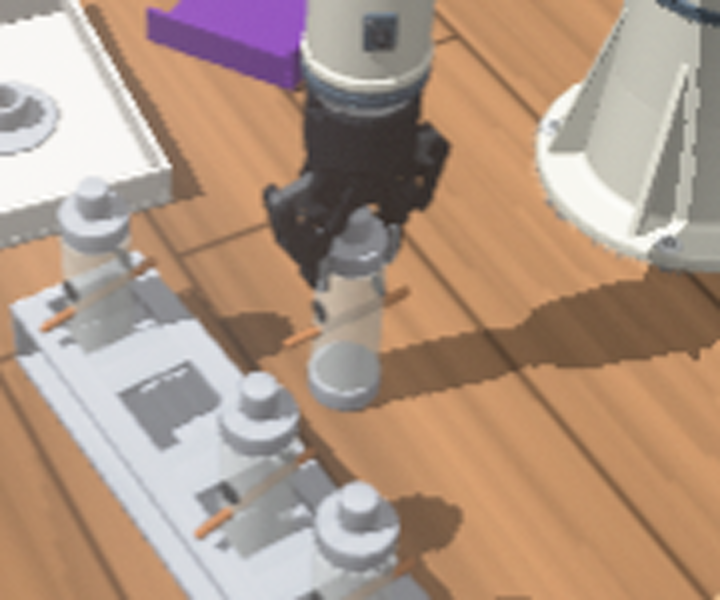

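The feeder hangs upright in the grip about 3 mm above clear table, between the rack and the base. The rod is parallel to the jaws. I'll set its foot down with a light grip and pivot it over by moving along tool −x.

Request:
step_arm:
  commands:
    - [[0,0,2],0,0]
    - [[0,0,1.5],0,0]
    - [[0,0,1],0,0]
  force: 25

```text
clock: 14.38
eef_pos: [380.0, 83.3, 293.7]
tcp_rot: [3.14, 0.005, 1.625]
contact_force: [0.2, 0.8, -4.1]
opening: 0.574
```

Request:
step_arm:
  commands:
    - [[0,0,1.5],0,0]
    - [[0,0,1],0,0]

```text
clock: 14.62
eef_pos: [380.3, 83.4, 293.5]
tcp_rot: [3.14, 0.005, 1.625]
contact_force: [-6.1, -0.9, 17.8]
opening: 0.574
```

Request:
step_arm:
  commands:
    - [[-6,0,-0.5],0,0]
    - [[-8,0,-0.5],0,0]
    - [[-8,0,0],0,0]

```text
clock: 15.0
eef_pos: [381.6, 60.6, 294.9]
tcp_rot: [3.139, 0.005, 1.627]
contact_force: [-0.4, -0.1, -3.4]
opening: 0.575
```

Request:
step_arm:
  commands:
    - [[0,0,1.5],0,0]
    - [[-3,0,1],0,0]
    - [[-6,0,0.5],0,0]

```text
clock: 15.38
eef_pos: [382.7, 51.6, 294.1]
tcp_rot: [3.139, 0.001, 1.622]
contact_force: [-7.7, 6.4, 21.4]
opening: 0.577
```

Run:
```python
from h import *
s=grab_frame("side");st=sense();print(st["eef_pos"],st["tcp_rot"],st["contact_force"])
u,v=305,205
c=cv2.resize(s[v-60:v+60,u-80:u+80],None,fx=4,fy=4,interpolation=2);cv2.imwrite("pics/c6.png",c)
```

```text
[382.69360492  51.25090265 294.14540578] [3.13956193e+00 1.34587305e-03 1.62222835e+00] [-6.50932527  6.82807676 21.16786432]
```

View pics/c6.png

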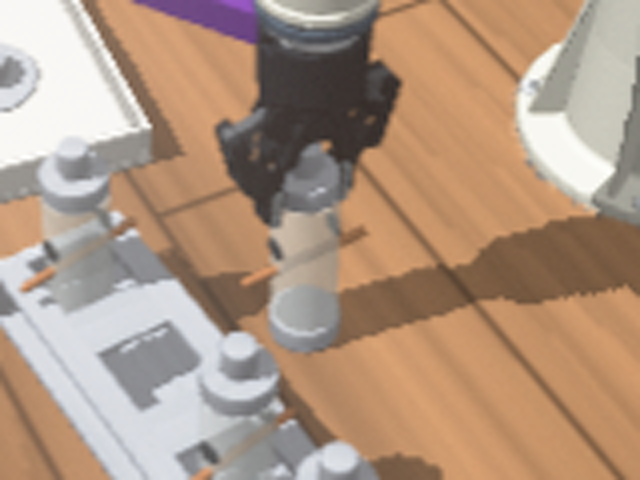

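The feeder leans only slightly so far, with neck at (315,160) and foot at (305,325). Table friction is about 0.32, so the foot partly slides. I'll use the lightest grip and keep pressing.

Request:
step_arm:
  commands:
    - [[-6,0,0.5],0,0]
    - [[-8,0,0.5],0,0]
    - [[-8,0,0.5],0,0]
  force: 20

```text
clock: 15.8
eef_pos: [383.8, 29.9, 294.5]
tcp_rot: [3.141, -0.002, 1.62]
contact_force: [-1.9, 1.7, 5.4]
opening: 0.579
```

Request:
step_arm:
  commands:
    - [[-4,0,2],0,0]
    - [[-6,0,2],0,0]
    - [[-8,0,2],0,0]

```text
clock: 16.18
eef_pos: [385.6, 11.7, 291.8]
tcp_rot: [3.141, -0.004, 1.618]
contact_force: [-5.2, -0.8, 11.1]
opening: 0.576
```

Request:
step_arm:
  commands:
    - [[-4,0,3],0,0]
    - [[-4,0,3],0,0]
    - [[-4,0,3],0,0]

```text
clock: 16.55
eef_pos: [387.7, -1.7, 287.2]
tcp_rot: [3.14, -0.002, 1.62]
contact_force: [-8.8, -4.9, 31.2]
opening: 0.575
```

Run:
```python
from h import *
s=grab_frame("side");st=sense();print(st["eef_pos"],st["tcp_rot"],st["contact_force"],st["opening"])
u,v=290,195
c=cv2.resize(s[v-60:v+60,u-80:u+80],None,fx=4,fy=4,interpolation=2);cv2.imwrite("pics/c7.png",c)
```

```text
[387.61540103  -1.98190774 287.10075522] [ 3.14059362e+00 -1.70554756e-03  1.61980227e+00] [-6.32041336 -4.39323013 30.02518873] 0.5723990189747132
```

View pics/c7.png

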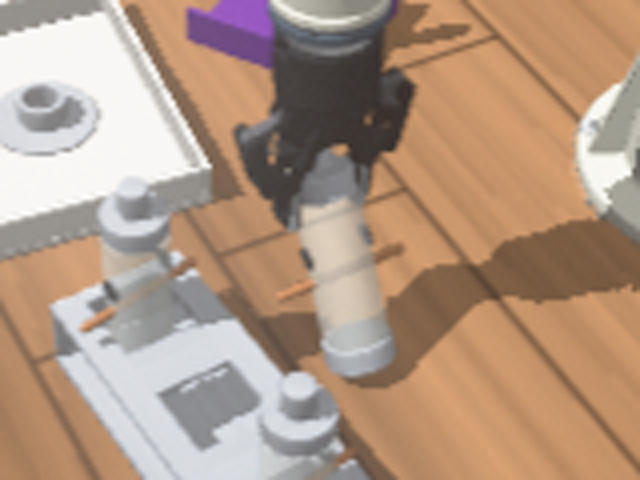

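It now leans over by 20–30°, with neck at (335,165) and foot at (357,350), and it turns in the pads as intended. I'll follow the arc down.

Request:
step_arm:
  commands:
    - [[-8,0,2],0,0]
    - [[-8,0,3.5],0,0]
    - [[-8,0,4],0,0]
    - [[-8,0,5],0,0]

```text
clock: 17.1
eef_pos: [389.8, -35.3, 273.9]
tcp_rot: [3.14, -0.001, 1.62]
contact_force: [-2.7, -2.8, 9.1]
opening: 0.575
```

Request:
step_arm:
  commands:
    - [[-7,-0.5,6],0,0]
    - [[-7,-0.5,6.5],0,0]
    - [[-6,-0.5,7],0,0]
    - [[-6,-0.5,7],0,0]

```text
clock: 17.6
eef_pos: [391.4, -65.1, 248.8]
tcp_rot: [3.135, 0.004, 1.624]
contact_force: [-2.5, -6.0, 5.9]
opening: 0.576
```

Request:
step_arm:
  commands:
    - [[-7,-0.5,7],0,0]
    - [[-6,-0.5,8],0,0]
    - [[-5,-0.5,8],0,0]
    - [[-5,0,8],0,0]

```text
clock: 18.1
eef_pos: [391.9, -90.2, 216.3]
tcp_rot: [3.134, 0.005, 1.623]
contact_force: [-0.5, -0.2, 0.6]
opening: 0.573
```

Request:
step_arm:
  commands:
    - [[-4,0,8],0,0]
    - [[-3,0,8],0,0]
    - [[-2,0,7],0,0]
    - [[-1,0,4],0,0]

```text
clock: 18.6
eef_pos: [392.8, -101.2, 186.8]
tcp_rot: [3.134, 0.005, 1.623]
contact_force: [-0.3, -2.5, 0.7]
opening: 0.575
```

Run:
```python
from h import *
s=grab_frame("side");st=sense();print(st["eef_pos"],st["tcp_rot"],st["contact_force"],st["opening"])
u,v=275,180
cv2.imwrite("pics/s8.png",s)
c=cv2.resize(s[v-60:v+60,u-80:u+80],None,fx=4,fy=4,interpolation=2);cv2.imwrite("pics/c8.png",c)
```

```text
[ 392.72054644 -101.18035235  186.61643926] [3.1344977  0.00491594 1.62300107] [-0.12339444 -3.14535943  0.30824795] 0.5695027766417066
```

View pics/c8.png

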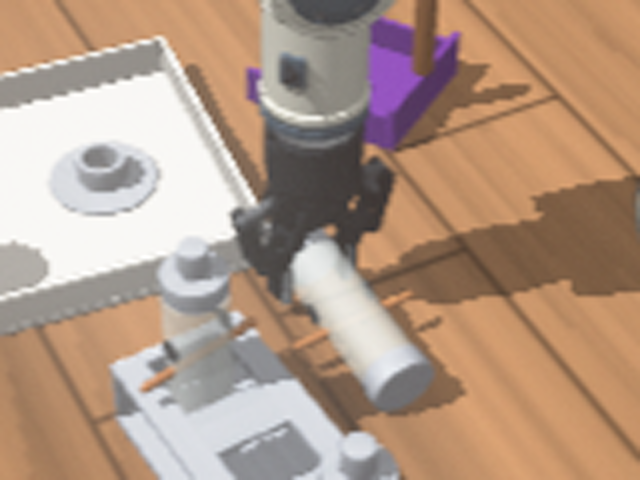

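The feeder is now lying nearly level along y, its foot at (400,375) and its cap at (318,255) in the grip. The neck is clear of the tray. I'll lower the last few mm until it rests, open, and regrip nearer its balance point.

Request:
step_arm:
  commands:
    - [[0,0,2],0,0]
    - [[0,0,2],0,0]
    - [[0,0,1.5],0,0]

```text
clock: 19.02
eef_pos: [392.9, -101.1, 181.0]
tcp_rot: [3.134, 0.005, 1.623]
contact_force: [0.3, -2.6, 0.3]
opening: 0.575
```

Request:
step_arm:
  commands:
    - [[0,0,1.5],0,0]
    - [[0,0,1.5],0,0]

```text
clock: 19.27
eef_pos: [393.0, -101.0, 178.0]
tcp_rot: [3.134, 0.005, 1.623]
contact_force: [0.3, -1.7, -0.0]
opening: 0.573
```

Request:
step_arm:
  commands:
    - [[0,0,1.5],0,0]
    - [[0,0,1.5],0,0]

```text
clock: 19.52
eef_pos: [393.1, -101.0, 174.8]
tcp_rot: [3.134, 0.005, 1.623]
contact_force: [0.2, -2.7, -0.8]
opening: 0.572
```

Request:
step_arm:
  commands:
    - [[0,0,1],0,0]
    - [[0,0,1],0,0]

```text
clock: 19.77
eef_pos: [393.1, -101.0, 172.7]
tcp_rot: [3.133, 0.005, 1.623]
contact_force: [-0.1, -1.8, 0.7]
opening: 0.574
```

Request:
step_arm:
  commands:
    - [[0,0,1],0,0]

```text
clock: 19.9
eef_pos: [393.1, -101.1, 171.6]
tcp_rot: [3.133, 0.005, 1.623]
contact_force: [-0.0, -2.5, 0.2]
opening: 0.571
```

Run:
```python
from h import *
s=grab_frame("side");t=grab_frame("top");st=sense();print(st["eef_pos"],st["contact_force"],st["opening"])
g=np.array([393,-101,0])
# predicted points of feeder if level on table, axis z=27, foot bottom at gp+140 along tool x
tx=np.array([np.cos(1.623),np.sin(1.623),0])
P=[g+tx*140+[0,0,27],g+tx*0+[0,0,26],g-tx*44+[0,0,26],g+tx*65+[0,0,27]]
print(proj("side",P).round(1).tolist())
c=cv2.resize(s[140:240,225:335],None,fx=6,fy=6,interpolation=2)[:, :660]
cv2.imwrite("pics/c9.png",c)
```

```text
[ 393.10807728 -101.02496647  171.55825838] [ 0.17010648 -2.46134942 -0.07708389] 0.5754123455959727
[[296.6, 216.5], [273.6, 188.9], [266.9, 180.8], [283.9, 201.2]]
```

View pics/c9.png

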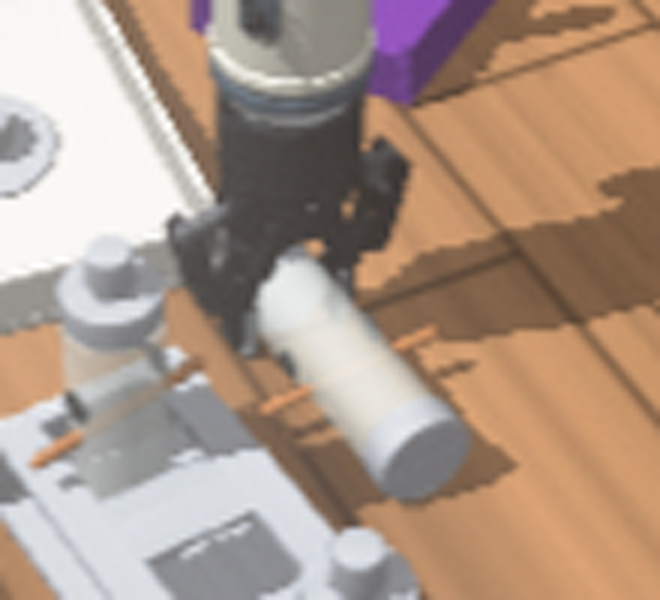

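In the crop the foot face centre is at (428,455), matching the level-on-table prediction, and the rod is at (350,365), also matching. So it lies almost flat. A last touch down, then regrip.

Request:
step_arm:
  commands:
    - [[0,0,1],0,0]
    - [[0,0,1],0,0]

```text
clock: 20.25
eef_pos: [393.2, -101.1, 171.0]
tcp_rot: [3.133, 0.005, 1.623]
contact_force: [-6.8, -0.2, 34.8]
opening: 0.576
```

Request:
step_arm:
  commands:
    - [[0,0,-1],0,0]
    - [[0,0,0],0,0.65]
    - [[0,0,0],0,0.75]
    - [[0,0,0],0,0.8]
    - [[0,0,-2],0,0.8]
    - [[8,0,0],0,0.8]
    - [[14,0,0],0,0.8]
    - [[10,0,0],0,0.8]
    - [[3,0,0],0,0.8]
    - [[0,0,0],0,0.8]

```text
clock: 21.5
eef_pos: [390.8, -62.7, 173.8]
tcp_rot: [3.134, 0.005, 1.624]
contact_force: [-0.6, 0.2, -0.6]
opening: 0.797
```

Request:
step_arm:
  commands:
    - [[0,0,1],0,0.7]
    - [[0,0,0],0,0.5]
    - [[0,0,0],0,0]
    - [[0,0,0],0,0]
    - [[0,0,0],0,0]
    - [[0,0,-4],0,0]
    - [[0,0,-10],0,0]
    - [[0,0,-20],0,0]
    - [[0,0,-30],0,0]
    - [[0,0,-30],0,0]
    - [[0,0,0],0,0]
  force: 70

```text
clock: 22.88
eef_pos: [389.1, -63.1, 271.2]
tcp_rot: [3.137, 0.004, 1.622]
contact_force: [0.5, 0.2, -3.4]
opening: 0.572
```

Request:
step_arm:
  commands:
    - [[0,0,-30],0,0]
    - [[0,0,-40],0,0]
    - [[0,0,-35],0,0]
    - [[0,0,-15],0,0]
    - [[-20,8,0],0,0]
    - [[-38,15,0],0,0]
    - [[-42,17,0],0,0]
    - [[-42,17,0],0,0]
    - [[-40,16,0],0,0]
    - [[-30,12,0],0,0]
    - [[-18,7,0],0,0]
    - [[-6,3,0],0,0]
    - [[0,0,0],0,0]
    - [[0,0,0],0,0]

```text
clock: 24.62
eef_pos: [493.0, -298.0, 381.5]
tcp_rot: [-3.129, -0.004, 1.624]
contact_force: [0.3, 0.3, -3.6]
opening: 0.567
```

Run:
```python
from h import *
s=grab_frame("side");t=grab_frame("top");st=sense();print(st["eef_pos"],st["tcp_rot"],st["contact_force"],st["opening"],st["qvel"].round(3) if hasattr(st["qvel"],"round") else st["qvel"])
p=np.array(st["eef_pos"]);tx=np.array([np.cos(1.622),np.sin(1.622),0]);g=p-[0,0,146]
print("pred foot ctr, rod ctr, rod ends, neck end",proj("side",[g+tx*102,g+tx*27,g+tx*27+[54,0,0],g+tx*27-[54,0,0],g-tx*82]).round(1).tolist())
print("deg10 foot down",proj("side",[g+tx*100-[0,0,18]]).round(1))
u,v=proj("side",[g])[0].astype(int);print(u,v)
o=np.zeros((600,800,3),np.uint8);
y0=max(0,v-50);x0=max(0,u-65);c=cv2.resize(s[y0:y0+100,x0:x0+130],None,fx=4,fy=4,interpolation=2);o[:c.shape[0],:c.shape[1]]=c[:,:520];print("origin",x0,y0)
d=cv2.resize(s[130:330,100:380],None,fx=1,fy=1);o[:200,520:800]=d;e=cv2.resize(t[100:250,140:410],None,fx=1,fy=1);o[200:350,525:795]=e
cv2.imwrite("pics/c10.png",o);cv2.imwrite("pics/sF.png",s);cv2.imwrite("pics/tF.png",t)
```

```text
[ 493.12169163 -298.08956918  381.71501428] [-3.12921235 -0.00382561  1.62396786] [-0.41969234  0.02994816 -3.13565542] 0.5686553197466175 [-0.003 -0.001 -0.005 -0.002  0.    -0.002]
pred foot ctr, rod ctr, rod ends, neck end [[230.6, 128.4], [219.9, 115.6], [203.4, 120.4], [236.0, 111.0], [205.4, 98.5]]
deg10 foot down [[230.7 133. ]]
216 111
origin 151 61
```

View pics/c10.png

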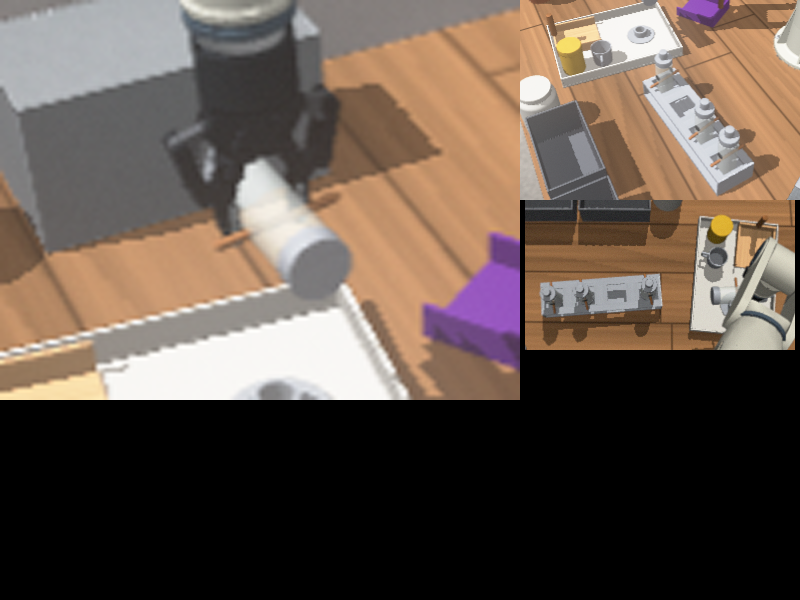

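The feeder is held level over the tray. Its foot centre is at px (231,127.7), against a level prediction of (230.6,128.4). Its axis is about 235 mm up, and the collar still lies flat. Handing in.

```bash
python3 -c "
from rig import *
print(sign_off())"
```

```text
the job is handed in; nothing more can be done
None
```

The job is handed in at about 25 s of the 61 s. The collar is off and lying flat in the tray, and the feeder is held in the air on its side above the tray. `sign_off()` reports no verdict.

**What I did:**
- I lifted the collar off the third feeder from the left in the top view and set it down on the tray floor in the near, empty half.
- I drew that feeder out of its slot. The moves never tilt the tool, so I tipped the feeder by pivoting it in a light grip with its foot on the free table in front of the rack.
- I let it lie on the table briefly, regripped it near its balance point at 70 N, and lifted it over the tray.

**Last checks:**
- **Feeder level:** the foot centre is within about 1 px of where it would be if the feeder were level, so I judge it level to a few degrees.
- **Position and height:** its middle is at about (493, -288), over the tray. Its axis is about 235 mm above the table, against the 150 mm asked.
- **Held free:** the wrist force reads only the feeder's weight, about 3.1–3.6 N, and the arm is still.
- **Everything else:** the collar is flat in the tray. The other three feeders, cup, canister and dustpans look unmoved; I did not check the brush in the last picture.

**What did not go as planned:**
- The foot slid a little on the table before the feeder began to tip.
- When I laid it down, contact came about 5 mm lower than I calculated, with a brief 35 N reading. That was probably the feeder or the fingertips meeting the table.

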